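Find the heaviest tin in the box drawer

ROBOT

A 6-joint arm with a two-finger parallel gripper is mounted at the origin on the work surface. World frame = base frame: x ahead of the robot, y to its left, z up, the work surface at z = 0. Lengths are in mm, angles in degrees, forces in N, time in s.
With the tool pointing down it reaches from about 400 to 825 mm from the base axis. Payload 7 kg.
Tool frame: the origin (TCP) lies where the fingers leave the gripper's body, on its centre line; the fingertips stand 66 mm ahead of it and the grasp point (between the pads) lies 47 mm ahead of it; z points along the fingers, y is the line along which they close (so a half turn about z gives the same grasp; the last joint's range is limited). The gripper opens to 88 mm and grips with 3 to 60 N. Pads are 19 mm wide; open, the fingers measure 130 mm over their backs; the gripper's body (78 mm by 193 mm) begins 47 mm behind the grasp point.
Start: joints at [84.116, 20.546, 0.682, 0, -70.136, -16.507], TCP at [257.133, 624.082, 292.161] pointing down, gripper open.
Joint ranges: [-176.03, 176.03], [-82.01, 121.73], [-58.28, 71.71], [-173.87, 95.51], [-174.79, -0.11], [-173.66, 173.66]. Speed limits (degrees/s): [136.94, 136.94, 172.46, 180, 180, 180].

INTERFACE

Orientations are given as a 3x3 rotation matrix whose columns are the frame's x, y, z axes.
In Python, from workcell import state, read_camera, camera_params, close_job, find_in, outline_of gives the robot as it stands.
- The arm moves only by the shell command python3 -m creep 'ROWS' [FORCE]. ROWS is JSON, a list of rows, each an object of numbers: "x", "y", "z": the shift along the tool's x, y, z in mm; "rx", "ry", "rz": the turn, a rotation vector about the tool's x, y, z in degrees; "gripper": the opening, from 0 (shut) to 1 (fully open). In form: [{"x": .., "y": .., "z": .., "rx": .., "ry": .., "rz": .., "gripper": ..}, ...]. A call has 1 to 8 rows; each row shifts and turns the commanded pose from where the row before left it, along the tool's axes as they then stand; what a row does not reach is not made up. A row lasts 1/10 s, in which the tool goes at most 50 mm and 8.59 degrees, less where a joint would pass 70% of its speed; a pose out of reach is approached as far as the arm can. A call with a gripper value outside its range is refused whole. The fingers move at their own pace and stop on an object; FORCE is the grip in N (left out, the last holds). Time passes only in rows, so rows that do not move let the fingers close. It gives the time, the measured TCP pose, the force, the opening and the grip force at its end, in the units of the state.
- state(): the state, without advancing time (a new reading comes with each control period).
- read_camera(name): name is "scene" or "top"; returns the picture (384x512x3 uint8, blue, green, red); there is no depth.
- camera_params(name): a dict with "fx", "fy", "cx", "cy" (pixels), "R" (3x3) and "t" (3): a world point X has camera coordinates R X + t. Camera axes: x right, y down, z forward; pixel columns grow to the right and rows downward; lengths in mm; the calibration is good to about 2 mm. A picture is of the moment at which its call begins. camera_params takes no time and is no camera call.
- close_job(): hands the job in; it is judged then, once.
Trained networks look in the newest picture that a camera, given by its name, has taken for a name from the list of things; names that differ only in an ending like _2 or _b are one class to them, and where a whole thing is asked for, a point or a joint stands for the part that bears it (a point fixed in the world has none). Each returns a list of dicts, best first, with "p" (0 to 1); they miss things now and then, are a little off and sometimes report something else, mostly with a low value. They report only what shows in the picture. A call takes as long as a camera call.
- find_in(camera, thing): "box" ([left, top, right, bottom] as shares, 0 to 1, of the picture: columns of its width, rows of its height, round what is visible of it).
- outline_of(camera, thing): "region" (384x512 bool, what is visible of it) and "box" ([left, top, right, bottom] as shares, 0 to 1, of the picture: columns of its width, rows of its height, round what is visible of it).
The state is a dict: "time_s": time; "joint_positions": joint angles; "qd": joint speeds; "joint_efforts": joint torques, N m; "position": TCP position; "tcp_rot": TCP orientation; "force": force on the tool from outside, world axes, zero at the start; "moment": the same for the moment, N m; "gripper_width": finger opening in mm; "gripper_force": force on a finger pad.
Only numpy, scipy, OpenCV 4.12 (cv2) and the standard library are available. Lean on these libraries where they do the work, as an engineer would, in place of code of your own. Each camera call takes 0.05 s, during which the arm holds its last target. There are 200 camera calls.

TASK

Pull open the pine box's drawer, heft the three identical closed tins inside to feel which one is heaviest, and finish holding that tin: keep it gripped upright and still, with its base about a hand's breadth (10 cm) above the top of the box. Leave the other two tins standing upright in the open drawer, and do not disturb the things lying around or on top of the box.

Things in the scene. Friction and masses are not known exactly. Their poses are not given: they have to be found in the camera images.
- box: fixed pine box with one drawer, 260 (x) x 440 (y) x 100 mm (z). Origin: centre of its underside, on the shelf; its own -x is the front, the way the drawer slides out
- box_drawer0 (a joint): how far the drawer is pulled out of the box (m): 0 shut, 0.18 the stop; starts a little ajar (0.015 to 0.04). Slides with about 1 N of friction and stays where it is left. Inside: 398 mm wide (y), 215 mm deep, walls 6 mm thick and 62 mm high; its inner floor, on which the tins stand, is 22 mm above the shelf. The drawer front is 73 mm high, its top edge 88 mm above the shelf
- box_drawer0_handle (a point): middle of the drawer's level steel bar handle: bar 11 mm thick, 120 mm long along the box's y, 62 mm above the shelf; its centreline is 35 mm in front of the drawer front, on two 8 mm posts 51 mm either side of the middle, so the free gap behind the bar is 29 mm and a closed gripper fits into it from above. Moves with the drawer; axes as the box's
- tin_a: one of three identical closed square tins standing in the drawer: green body, paper band, brass lid, 50 x 50 mm, 58 mm tall, 0.12 to 0.46 kg; the weights differ and which one is heaviest changes; the heaviest weighs at least 0.15 kg more than either other one. Rigid, steady filling. Origin: centre of the underside; z up, x and y square to its sides, yaw within 0.15 rad of the box's
- tin_b: one of three identical closed square tins standing in the drawer: green body, paper band, brass lid, 50 x 50 mm, 58 mm tall, 0.12 to 0.46 kg; the weights differ and which one is heaviest changes; the heaviest weighs at least 0.15 kg more than either other one. Rigid, steady filling. Origin: centre of the underside; z up, x and y square to its sides, yaw within 0.15 rad of the box's
- tin_c: one of three identical closed square tins standing in the drawer: green body, paper band, brass lid, 50 x 50 mm, 58 mm tall, 0.12 to 0.46 kg; the weights differ and which one is heaviest changes; the heaviest weighs at least 0.15 kg more than either other one. Rigid, steady filling. Origin: centre of the underside; z up, x and y square to its sides, yaw within 0.15 rad of the box's
- corkscrew: bystander: nickel winged corkscrew lying on the shelf left of the box, 130 x 75 mm, 22 mm high. Origin: underside, middle
- jar_key: bystander: black plastic jar key lying on the shelf left of the box, 127 x 36 x 12 mm. Origin: underside, middle
- opener: bystander: flat stainless church-key opener lying on the shelf right of the box, 129 x 30 x 4 mm. Origin: underside, middle
- stopper: bystander: copper wine stopper, 38 mm wide, 50 mm high, standing on the middle to rear of the box's top. Origin: centre of its underside
- grip_disc: bystander: grey rubber bottle grip disc, 100 mm across, 5 mm thick, lying on the middle to rear of the box's top. Origin: centre of its underside
- mug: bystander: blue mug, 80 mm wide, 90 mm high, standing on the shelf right of the box. Origin: centre of its underside

How it is judged:
By the outcome, as a careful person would: the job done as asked, in the order asked, and still so for the second after the job is handed in, while the arm keeps its last pose, push and grip.
It also fails if it takes over 72 s, if anything falls off the work surface, if the arm or the gripper's body presses on something with over 40 N, if the wrist force passes 120 N, or if a joint passes its speed limit or range.

## Working session

There is one attempt and no reset: what is moved stays moved. The work goes in short steps, Python scripts to look and compute and a shell command to move; the robot and the scene stay as the last step left them, time stands still between calls to the robot, and variables do not carry over. Pictures are saved under pics/ and viewed, at most 10 in all, crops included, and the job is handed in when it is done.

```bash
mkdir -p pics; ls; python3 - <<'E'
from workcell import *
import cv2, numpy as np
s=state(); print({k:np.round(v,2).tolist() for k,v in s.items()})
a=read_camera("scene");b=read_camera("top")
cv2.imwrite("pics/s0.png",a);cv2.imwrite("pics/t0.png",b)
for c in("scene","top"):
  p=camera_params(c);print(c,p)
E
```

```text
pics
{'time_s': 0.0, 'joint_positions': [84.12, 20.59, 0.63, -0.02, -70.14, -16.51], 'qd': [0.03, 0.03, 0.04, -0.09, -0.02, 0.0], 'joint_efforts': [0.0, -58.27, 29.3, 7.0, 0.01, -0.0], 'position': [256.98, 623.73, 291.2], 'tcp_rot': [[0.92, -0.38, -0.0], [-0.38, -0.92, -0.0], [0.0, 0.0, -1.0]], 'force': [-0.14, -0.72, 0.22], 'moment': [0.04, 0.01, 0.08], 'gripper_force': 0.0, 'gripper_width': 88.04}
scene {'fx': 487.02372200751915, 'fy': 487.02372200751915, 'cx': 253.8849278813477, 'cy': 200.04009411468928, 'R': array([[ 0.48105237,  0.87658549,  0.01365612],
       [ 0.72766058, -0.39054046, -0.56390445],
       [-0.4889772 ,  0.2812046 , -0.82572712]]), 't': array([-283.88978657, -415.73234722, 1710.83780058])}
top {'fx': 473.7132243955922, 'fy': 473.7132243955922, 'cx': 252.5121331287013, 'cy': 187.59868809106632, 'R': array([[ 0.00894195, -0.9997868 ,  0.01861193],
       [-0.9895901 , -0.01152125, -0.14345275],
       [ 0.1436366 , -0.01713543, -0.98948214]]), 't': array([ -29.07185111,  604.64786228, 1684.23595828])}
```

View pics/s0.png

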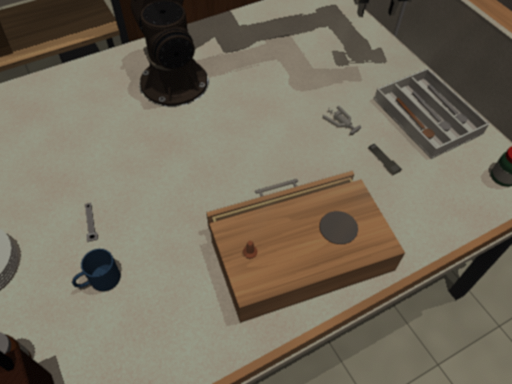

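View pics/t0.png

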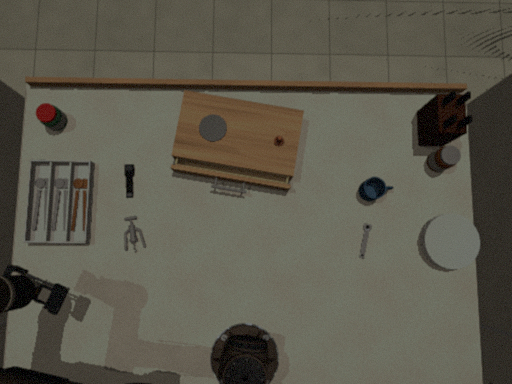

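Scene view: the box has its drawer ajar with the handle at about (277,186), the stopper at (250,250), the disc at (338,227), the mug at (98,270), the jar key at (384,158) and the corkscrew at (342,120). The top view agrees: box corners are about (185,92), (303,108) and (290,188), and the handle is at (229,186).

```bash
cat > h.py <<'E'
from workcell import *
import numpy as np, cv2
from scipy.optimize import minimize
def proj(c,X):
    p=camera_params(c);q=np.atleast_2d(X)@p["R"].T+p["t"]
    return q[:,:2]/q[:,2:]*[p["fx"],p["fy"]]+[p["cx"],p["cy"]]
def ray(c,uv,z):
    p=camera_params(c);d=p["R"].T@np.array([(uv[0]-p["cx"])/p["fx"],(uv[1]-p["cy"])/p["fy"],1]);o=-p["R"].T@p["t"]
    return o+d*(z-o[2])/d[2]
def b2w(v,P): # v=(x,y,yaw)
    c,s=np.cos(v[2]),np.sin(v[2]);P=np.atleast_2d(P).astype(float)
    return np.c_[v[0]+c*P[:,0]-s*P[:,1],v[1]+s*P[:,0]+c*P[:,1],P[:,2]]
def cub(x0,x1,y0,y1,z0,z1): return np.array([[x,y,z] for x in(x0,x1) for y in(y0,y1) for z in(z0,z1)])
E
python3 - <<'E'
from h import *
for c in("top","scene"):
  read_camera(c)
  im=read_camera(c)
  for n in("box","box_drawer0","box_drawer0_handle","stopper","grip_disc","mug","jar_key","corkscrew","opener"):
    r=outline_of(c,n)[:2]
    print(c,n,[(round(q["p"],2),(np.array(q["box"])*[512,384,512,384]).round().tolist(),int(q["region"].sum())) for q in r])
    if n in("box","box_drawer0") and r: np.save(f"{c}_{n}.npy",r[0]["region"]); im[r[0]["region"]]=im[r[0]["region"]]//2+np.array([100,0,0] if n=="box" else [0,0,120],np.uint8)
    if n in("stopper","grip_disc","mug","jar_key","corkscrew","opener") and r:
      m=np.argwhere(r[0]["region"]).mean(0)[::-1]; print("   ",ray(c,m,{"stopper":125,"grip_disc":105,"mug":45}.get(n,5)).round())
  cv2.imwrite(f"pics/o_{c}.png",im)
a=cv2.imread("pics/o_top.png")[70:220,150:330];b=cv2.imread("pics/o_scene.png")[160:330,190:420]
f=lambda i:cv2.resize(i,(400,400));cv2.imwrite("pics/o.png",np.hstack([f(a),f(b)]))
E
```

```text
top box [(0.57, [172.0, 87.0, 303.0, 192.0], 9567), (0.25, [357.0, 177.0, 392.0, 204.0], 547)]
top box_drawer0 [(0.79, [171.0, 156.0, 290.0, 193.0], 1869)]
top box_drawer0_handle [(0.59, [172.0, 155.0, 291.0, 192.0], 1937)]
top stopper [(0.46, [274.0, 136.0, 285.0, 148.0], 83)]
    [ 763. -111.  125.]
top grip_disc [(0.76, [200.0, 115.0, 230.0, 140.0], 610)]
    [812. 123. 105.]
top mug [(0.93, [358.0, 176.0, 390.0, 201.0], 497)]
    [ 605. -462.   45.]
top jar_key [(0.62, [121.0, 164.0, 134.0, 198.0], 274), (0.16, [363.0, 230.0, 371.0, 257.0], 178)]
    [638. 438.   5.]
top corkscrew [(0.88, [120.0, 215.0, 144.0, 245.0], 218), (0.37, [363.0, 227.0, 370.0, 257.0], 197)]
    [451. 414.   5.]
top opener [(0.47, [366.0, 225.0, 370.0, 253.0], 146)]
    [ 431. -441.    5.]
scene box [(0.78, [207.0, 169.0, 404.0, 322.0], 17705)]
scene box_drawer0 [(0.62, [204.0, 167.0, 353.0, 223.0], 1984)]
scene box_drawer0_handle [(0.97, [206.0, 173.0, 354.0, 227.0], 1955), (0.25, [205.0, 172.0, 405.0, 324.0], 17664)]
scene stopper [(0.61, [244.0, 241.0, 263.0, 259.0], 201)]
    [ 776. -116.  125.]
scene grip_disc [(0.68, [318.0, 209.0, 357.0, 245.0], 1017)]
    [817. 122. 105.]
scene mug [(0.57, [71.0, 249.0, 120.0, 290.0], 1370), (0.16, [203.0, 169.0, 351.0, 225.0], 1937)]
    [ 607. -465.   45.]
scene jar_key [(0.69, [367.0, 145.0, 399.0, 174.0], 390), (0.27, [244.0, 241.0, 260.0, 258.0], 171)]
    [641. 437.   5.]
scene corkscrew [(0.62, [325.0, 109.0, 359.0, 137.0], 275)]
    [437. 416.   5.]
scene opener [(0.52, [87.0, 204.0, 95.0, 243.0], 265), (0.18, [367.0, 146.0, 400.0, 174.0], 374)]
    [ 435. -441.    5.]
```

View pics/o.png

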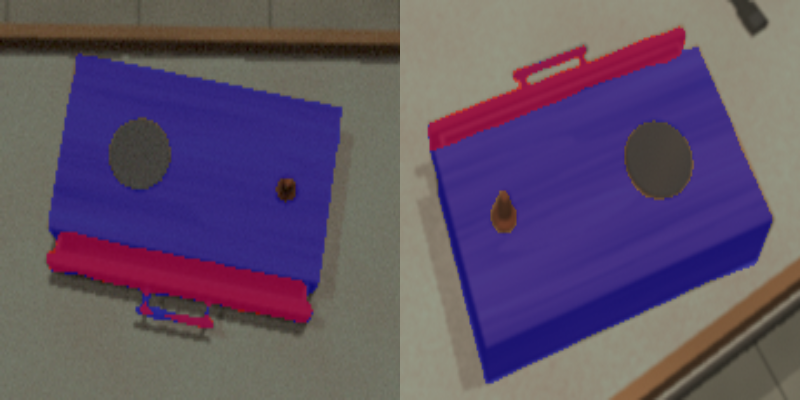

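The outlines sit cleanly on the box (blue) and on the drawer front with its handle (red) in both views. I'll fit a model to those silhouettes.

```bash
cat >> h.py <<'E'
def sil(c,hulls,S=4):
    m=np.zeros((384*S,512*S),np.uint8)
    for H in hulls: cv2.fillConvexPoly(m,cv2.convexHull(np.round((proj(c,H)+.5)*S).astype(np.int32)),1)
    return cv2.resize(m.astype(np.float32),(512,384),interpolation=cv2.INTER_AREA)
def hulls(v):
    d=v[3]; # drawer front face at box x=-130-d-t
    return [b2w(v,cub(-130,130,-220,220,0,100)),b2w(v,cub(-130-d-v[4],-100,-v[5],v[5],15,88)),b2w(v,cub(-170.5-d-v[4]+.0,-159.5-d-v[4],-60,60,56.5,67.5))]
E
python3 - <<'E'
from h import *
M={}
for c in("top","scene"):
  m=np.load(f"{c}_box.npy")|np.load(f"{c}_box_drawer0.npy")
  for n in("stopper","grip_disc"):
    pass
  k,_=cv2.findContours(m.astype(np.uint8),cv2.RETR_CCOMP,cv2.CHAIN_APPROX_NONE)
  m=m.astype(np.uint8)
  for n in("stopper","grip_disc"):
    r=outline_of(c,n)[0]["region"]; m|=cv2.dilate(r.astype(np.uint8),np.ones((5,5)))
  M[c]=m.astype(np.float32)
def cost(v): return sum(np.abs(sil(c,hulls(v))-M[c]).sum() for c in M)+((v[4]-8)/6)**2*5
best=None
for t in(0,12):
  for d in (20,40):
    r=minimize(cost,[760,10,np.deg2rad(-8),d,t,210],method="Nelder-Mead",options=dict(maxiter=600,initial_simplex=np.array([[760,10,-.14,d,t,210]]+[[760+a[0],10+a[1],-.14+a[2],d+a[3],t+a[4],210+a[5]] for a in np.diag([20,20,.08,10,5,8])])))
    print(r.fun,r.x.round(3), np.rad2deg(r.x[2]))
    if best is None or r.fun<best.fun: best=r
v=best.x;np.save("v.npy",v)
h=b2w(v,[[-165-v[3]-v[4],0,62]]);print("handle",h)
for c in M: print(c,proj(c,h))
for n,z in (("top",100),("scene",100)): print(n,proj(n,b2w(v,cub(-130,130,-220,220,100,100)[::2])).round(1).tolist())
E
```

```text
Traceback (most recent call last):
  File "h.py", line 16, in sil
    for H in hulls: cv2.fillConvexPoly(m,cv2.convexHull(np.round((proj(c,H)+.5)*S).astype(np.int32)),1)
                                                                  ~~~~^^^^^
  File "h.py", line 5, in proj
    p=camera_params(c);q=np.atleast_2d(X)@p["R"].T+p["t"]
ValueError: time passes only in moves, steps and waits
```

```bash
sed -i 's/^import numpy.*/&\nCP={c:camera_params(c) for c in ("top","scene")}/; s/p=camera_params(c);/p=CP[c];/' h.py
python3 - <<'E'
from h import *
M={}
for c in("top","scene"):
  m=(np.load(f"{c}_box.npy")|np.load(f"{c}_box_drawer0.npy")).astype(np.uint8)
  for n in("stopper","grip_disc"):
    m|=cv2.dilate(outline_of(c,n)[0]["region"].astype(np.uint8),np.ones((5,5)))
  M[c]=m.astype(np.float32)
def cost(v): return sum(np.abs(sil(c,hulls(v))-M[c]).sum() for c in M)+((v[4]-8)/6)**2*5
best=None
for d in (20,40):
    x0=np.array([760,10,-.14,d,8,210])
    r=minimize(cost,x0,method="Nelder-Mead",options=dict(maxiter=600,initial_simplex=np.vstack([x0,x0+np.diag([20,20,.08,10,5,8])])))
    print(r.fun,r.x.round(3), np.rad2deg(r.x[2]))
    if best is None or r.fun<best.fun: best=r
v=best.x;np.save("v.npy",v)
h=b2w(v,[[-165-v[3]-v[4],0,62]]);print("handle",h)
for c in M: print(c,proj(c,h))
for n,z in (("top",100),("scene",100)): print(n,proj(n,b2w(v,cub(-130,130,-220,220,100,100)[::2])).round(1).tolist())
E
```

```text
674.75 [ 7.89060e+02  3.43970e+01 -1.64000e-01  1.77860e+01  8.00000e+00
  2.21236e+02] -9.371897729893329
531.4022020061001 [ 7.90977e+02  3.39990e+01 -1.61000e-01  2.60460e+01  2.87200e+00
  2.16812e+02] -9.24774656759911
handle [[599.57975965  65.1625871   62.        ]]
top [[228.18560451 188.06046029]]
scene [[275.86829974 186.02412929]]
top [[292.2, 179.5], [170.0, 158.4], [303.5, 109.7], [183.9, 89.2]]
scene [[206.9, 218.3], [358.1, 174.9], [238.4, 307.3], [404.2, 252.7]]
```

```bash
cat >> h.py <<'E'
from scipy.spatial.transform import Rotation as Ro
def delta(x,y,z,yaw):  # yaw of tool x in world, rad; tool down
    s=state();R=np.array(s["tcp_rot"]);c,sn=np.cos(yaw),np.sin(yaw)
    T=np.array([[c,sn,0],[sn,-c,0],[0,0,-1]])
    print("t",round(s["time_s"],2),"pos",np.round(s["position"],1),"f",np.round(s["force"],1),"w",round(s["gripper_width"],1))
    print("first turn",Ro.from_matrix(R.T@T).as_rotvec(True).round(2),"then shift",(T.T@(np.array([x,y,z])-s["position"])).round(1))
E
python3 -m creep '[{"rz":-6.6,"gripper":0},{"rz":-6.6,"gripper":0},{"x":16,"y":17.7,"gripper":0},{"x":32,"y":35.5,"gripper":0},{"x":32,"y":35.5,"gripper":0},{"x":32,"y":35.5,"gripper":0},{"x":32,"y":35.5,"gripper":0},{"x":32,"y":35.5,"gripper":0}]' 30
python3 -m creep '[{"x":32,"y":35.5,"gripper":0},{"x":32,"y":35.5,"gripper":0},{"x":32,"y":35.5,"gripper":0},{"x":32,"y":35.5,"gripper":0},{"x":32,"y":35.5,"gripper":0},{"x":32,"y":35.5,"gripper":0},{"x":32,"y":35.5,"gripper":0},{"x":32,"y":35.5,"gripper":0}]'
python3 -m creep '[{"x":16,"y":17.7,"gripper":0},{"z":30,"gripper":0},{"z":30,"gripper":0},{"gripper":0},{"gripper":0}]'
python3 -c "
from h import *
v=np.load('v.npy');p=b2w(v,[[-145-v[3]-v[4],0,0]])[0];print(p);delta(p[0],p[1],114,v[2])"
```

```text
[619.3198134   61.94851216   0.        ]
t 1.6 pos [257.1 624.1 292.2] f [ 0.5  0.4 -0.1] w 87.7
first turn [ -0.    -0.   -13.14] then shift [447.8 496.6 178.2]$[0]: bad value
$[0]: bad value
$[0]: bad value
```

```bash
python3 -m creep '[{"x":0,"y":0,"z":0,"rx":0,"ry":0,"rz":-6.6,"gripper":0},{"x":0,"y":0,"z":0,"rx":0,"ry":0,"rz":-6.6,"gripper":0}]' 30; python3 -m creep --help
```

```text
time_s: 1.8
position: [257.1, 624.1, 292.1]
tcp_rot: [[0.988, -0.155, 0.0], [-0.155, -0.988, -0.0], [0.0, 0.0, -1.0]]
force: [-0.5, 0.3, -0.1]
gripper_width: 76.6
gripper_force: 0.0invalid input: not JSON, or not a number
```

All keys are needed. Moving to above the gap behind the handle.

```bash

python3 -m creep '[{"x":16,"y":17.7,"z":0,"rx":0,"ry":0,"rz":0,"gripper":0},{"x":32,"y":35.5,"z":0,"rx":0,"ry":0,"rz":0,"gripper":0},{"x":32,"y":35.5,"z":0,"rx":0,"ry":0,"rz":0,"gripper":0},{"x":32,"y":35.5,"z":0,"rx":0,"ry":0,"rz":0,"gripper":0},{"x":32,"y":35.5,"z":0,"rx":0,"ry":0,"rz":0,"gripper":0},{"x":32,"y":35.5,"z":0,"rx":0,"ry":0,"rz":0,"gripper":0},{"x":32,"y":35.5,"z":0,"rx":0,"ry":0,"rz":0,"gripper":0},{"x":32,"y":35.5,"z":0,"rx":0,"ry":0,"rz":0,"gripper":0}]' 
python3 -m creep '[{"x":32,"y":35.5,"z":0,"rx":0,"ry":0,"rz":0,"gripper":0},{"x":32,"y":35.5,"z":0,"rx":0,"ry":0,"rz":0,"gripper":0},{"x":32,"y":35.5,"z":0,"rx":0,"ry":0,"rz":0,"gripper":0},{"x":32,"y":35.5,"z":0,"rx":0,"ry":0,"rz":0,"gripper":0},{"x":32,"y":35.5,"z":0,"rx":0,"ry":0,"rz":0,"gripper":0},{"x":16,"y":17.7,"z":20,"rx":0,"ry":0,"rz":0,"gripper":0},{"x":0,"y":0,"z":40,"rx":0,"ry":0,"rz":0,"gripper":0},{"x":0,"y":0,"z":10,"rx":0,"ry":0,"rz":0,"gripper":0}]' 
python3 -c "
from h import *
v=np.load('v.npy');p=b2w(v,[[-145-v[3]-v[4],0,0]])[0];print(p);delta(p[0],p[1],114,v[2])"
```

```text
time_s: 2.6
position: [452.2, 321.3, 292.6]
tcp_rot: [[0.987, -0.159, 0.001], [-0.159, -0.987, 0.001], [0.0, -0.001, -1.0]]
force: [1.1, 0.8, -1.0]
gripper_width: 13.1
gripper_force: 0.0
time_s: 3.4
position: [592.4, 100.5, 218.2]
tcp_rot: [[0.987, -0.162, -0.006], [-0.162, -0.987, -0.002], [-0.006, 0.003, -1.0]]
force: [-0.1, -0.7, -0.7]
gripper_width: 0.7
gripper_force: 0.0
[619.3198134   61.94851216   0.        ]
t 3.4 pos [592.4 100.5 218.2] f [-0.1 -0.7 -0.7] w 0.7
first turn [ 0.15  0.32 -0.09] then shift [ 32.8  33.7 104.2]
```

```bash

python3 -m creep '[{"x":32,"y":35,"z":0,"rx":0,"ry":0,"rz":0,"gripper":0},{"x":0,"y":0,"z":0,"rx":0,"ry":0,"rz":0,"gripper":0},{"x":0,"y":0,"z":30,"rx":0,"ry":0,"rz":0,"gripper":0},{"x":0,"y":0,"z":20,"rx":0,"ry":0,"rz":0,"gripper":0},{"x":0,"y":0,"z":0,"rx":0,"ry":0,"rz":0,"gripper":0},{"x":0,"y":0,"z":0,"rx":0,"ry":0,"rz":0,"gripper":0}]' >/dev/null
python3 -c "
from h import *
v=np.load('v.npy');p=b2w(v,[[-145-v[3]-v[4],0,0]])[0];delta(p[0],p[1],114,v[2])
cv2.imwrite('pics/s1.png',cv2.resize(read_camera('scene')[110:260,180:380],(800,600)))"
```

```text
t 4.0 pos [620.5  63.2 173.3] f [-0.4 -0.7  0.7] w 1.0
first turn [ 0.01 -0.04  0.13] then shift [-0.9  1.4 59.3]
```

View pics/s1.png

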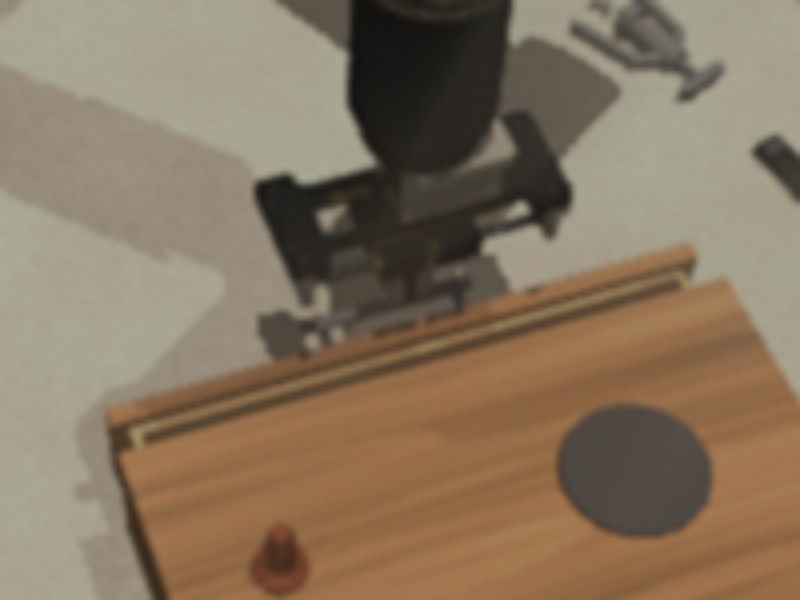

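The picture shows the closed fingers hanging just behind the bar at about (400,300) of the crop, in front of the drawer front. Next I go down carefully.

```bash

python3 -m creep '[{"x":-1,"y":1,"z":20,"rx":0,"ry":0,"rz":0,"gripper":0},{"x":0,"y":0,"z":15,"rx":0,"ry":0,"rz":0,"gripper":0},{"x":0,"y":0,"z":4,"rx":0,"ry":0,"rz":0,"gripper":0},{"x":0,"y":0,"z":3,"rx":0,"ry":0,"rz":0,"gripper":0},{"x":0,"y":0,"z":0,"rx":0,"ry":0,"rz":0,"gripper":0}]' | grep -E "pos|for"
python3 -m creep '[{"x":0,"y":0,"z":3,"rx":0,"ry":0,"rz":0,"gripper":0},{"x":0,"y":0,"z":0,"rx":0,"ry":0,"rz":0,"gripper":0}]'| grep -E "pos|for"
```

```text
position: [619.5, 62.0, 131.1]
force: [-1.0, -0.9, 0.4]
gripper_force: 0.0
position: [619.1, 61.8, 127.5]
force: [-0.0, -0.2, -0.5]
gripper_force: 0.0
```

```bash

python3 -m creep '[{"x":0,"y":0,"z":8,"rx":0,"ry":0,"rz":0,"gripper":0},{"x":0,"y":0,"z":6,"rx":0,"ry":0,"rz":0,"gripper":0},{"x":-3,"y":0,"z":0,"rx":0,"ry":0,"rz":0,"gripper":0},{"x":-4,"y":0,"z":0,"rx":0,"ry":0,"rz":0,"gripper":0},{"x":-6,"y":0,"z":0,"rx":0,"ry":0,"rz":0,"gripper":0},{"x":-8,"y":0,"z":0,"rx":0,"ry":0,"rz":0,"gripper":0},{"x":-10,"y":0,"z":0,"rx":0,"ry":0,"rz":0,"gripper":0},{"x":-12,"y":0,"z":0,"rx":0,"ry":0,"rz":0,"gripper":0}]'| grep -E "pos|for"
python3 -m creep '[{"x":-12,"y":0,"z":0,"rx":0,"ry":0,"rz":0,"gripper":0},{"x":-12,"y":0,"z":0,"rx":0,"ry":0,"rz":0,"gripper":0},{"x":-12,"y":0,"z":0,"rx":0,"ry":0,"rz":0,"gripper":0},{"x":-12,"y":0,"z":0,"rx":0,"ry":0,"rz":0,"gripper":0},{"x":-12,"y":0,"z":0,"rx":0,"ry":0,"rz":0,"gripper":0},{"x":-12,"y":0,"z":0,"rx":0,"ry":0,"rz":0,"gripper":0},{"x":-10,"y":0,"z":0,"rx":0,"ry":0,"rz":0,"gripper":0},{"x":-8,"y":0,"z":0,"rx":0,"ry":0,"rz":0,"gripper":0}]'| grep -E "pos|for"
python3 -m creep '[{"x":-6,"y":0,"z":0,"rx":0,"ry":0,"rz":0,"gripper":0},{"x":-4,"y":0,"z":0,"rx":0,"ry":0,"rz":0,"gripper":0},{"x":-3,"y":0,"z":0,"rx":0,"ry":0,"rz":0,"gripper":0},{"x":-2,"y":0,"z":0,"rx":0,"ry":0,"rz":0,"gripper":0},{"x":0,"y":0,"z":0,"rx":0,"ry":0,"rz":0,"gripper":0},{"x":0,"y":0,"z":0,"rx":0,"ry":0,"rz":0,"gripper":0}]'| grep -E "pos|for"
```

```text
position: [575.8, 68.8, 113.4]
force: [2.3, 0.8, -0.8]
gripper_force: 0.7
position: [486.6, 83.0, 113.2]
force: [1.5, -0.2, 0.3]
gripper_force: 0.7
position: [472.9, 85.3, 113.1]
force: [-0.5, -0.1, 0.4]
gripper_force: 0.0
```

```bash

python3 -m creep '[{"x":-3,"y":0,"z":0,"rx":0,"ry":0,"rz":0,"gripper":0},{"x":-3,"y":0,"z":0,"rx":0,"ry":0,"rz":0,"gripper":0},{"x":0,"y":0,"z":0,"rx":0,"ry":0,"rz":0,"gripper":0}]'| grep -E "pos|for"
python3 -m creep '[{"x":5,"y":0,"z":0,"rx":0,"ry":0,"rz":0,"gripper":0},{"x":0,"y":0,"z":-20,"rx":0,"ry":0,"rz":0,"gripper":0},{"x":0,"y":0,"z":-40,"rx":0,"ry":0,"rz":0,"gripper":0.3},{"x":0,"y":-20,"z":-40,"rx":0,"ry":0,"rz":0,"gripper":1},{"x":0,"y":-30,"z":-35,"rx":0,"ry":0,"rz":0,"gripper":1},{"x":0,"y":-40,"z":-25,"rx":0,"ry":0,"rz":0,"gripper":1},{"x":0,"y":-50,"z":0,"rx":0,"ry":0,"rz":0,"gripper":1},{"x":0,"y":-50,"z":0,"rx":0,"ry":0,"rz":0,"gripper":1}]'| grep -E "pos|for"
python3 -m creep '[{"x":0,"y":-50,"z":0,"rx":0,"ry":0,"rz":0,"gripper":1},{"x":0,"y":-30,"z":0,"rx":0,"ry":0,"rz":0,"gripper":1},{"x":0,"y":0,"z":0,"rx":0,"ry":0,"rz":0,"gripper":1},{"x":0,"y":0,"z":0,"rx":0,"ry":0,"rz":0,"gripper":1}]'| grep -E "pos|for"
python3 - <<'E'
from h import *
ims=[]
for c,(a,b,e,f) in (("top",(80,280,150,350)),("scene",(130,330,170,370))):
  im=read_camera(c)
  for q in outline_of(c,"tin_a"):
    r=q["region"];print(c,round(q["p"],2),(np.array(q["box"])*[512,384,512,384]).round().tolist(),r.sum())
    k,_=cv2.findContours(r.astype(np.uint8),0,2)
    if q["p"]>.3: cv2.drawContours(im,k,-1,(0,0,255),1)
  ims.append(cv2.resize(im[a:b,e:f],(400,400)))
cv2.imwrite("pics/d.png",np.hstack(ims))
E
```

```text
position: [466.4, 86.2, 113.1]
force: [0.1, -0.2, 0.3]
gripper_force: 0.0
position: [502.8, 274.8, 274.8]
force: [1.5, -1.6, 0.5]
gripper_force: 0.0
position: [514.9, 352.5, 272.3]
force: [-0.0, -1.1, -0.1]
gripper_force: 0.0
top 0.74 [220.0, 181.0, 236.0, 204.0] 236
top 0.63 [250.0, 193.0, 268.0, 210.0] 199
top 0.49 [187.0, 183.0, 202.0, 197.0] 251
scene 0.91 [261.0, 172.0, 285.0, 196.0] 476
scene 0.71 [223.0, 184.0, 247.0, 208.0] 502
scene 0.56 [300.0, 159.0, 325.0, 188.0] 515
```

View pics/d.png

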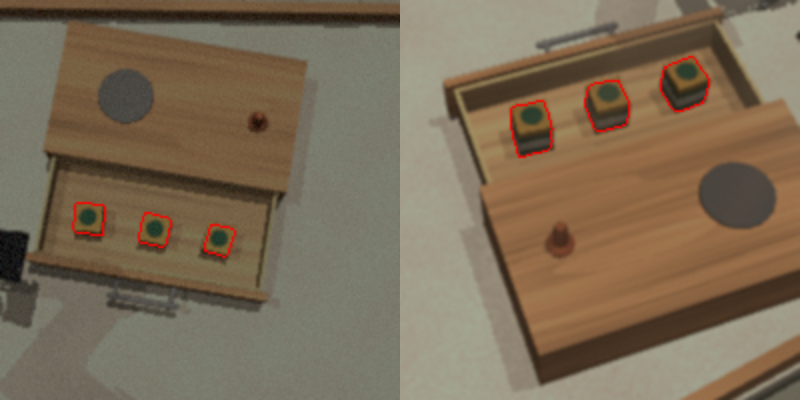

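The crop shows the drawer wide open with all three tins upright and outlined, at about (88,218), (154,230) and (219,239) in the left half. I'll fit their poses.

```bash
python3 - <<'E'
from h import *
v=np.load("v.npy")
o={}
for c in("top","scene"):
  read_camera(c);o[c]=sorted([q for q in outline_of(c,"tin_a") if q["p"]>.3],key=lambda q:q["box"][0]*(1 if c=="top" else -1))
  print(len(o[c]))
T=[]
for i in range(3):
  M={c:o[c][i]["region"].astype(np.float32) for c in o}
  m=np.argwhere(M["top"]>0).mean(0)[::-1];g=ray("top",m,60)
  cost=lambda p:sum(np.abs(sil(c,[b2w(p,cub(-25,25,-25,25,22,80))],8)-M[c]).sum() for c in M)+((p[2]-v[2])/.1)**2*3
  x0=np.array([g[0],g[1],v[2]])
  r=minimize(cost,x0,method="Nelder-Mead",options=dict(initial_simplex=np.vstack([x0,x0+np.diag([10,10,.1])])))
  T.append(r.x);c,s=np.cos(v[2]),np.sin(v[2]);d=r.x[:2]-v[:2]
  print(r.fun.round(1),M["top"].sum()+M["scene"].sum(),r.x[:2].round(1),"yaw rel",np.rad2deg(r.x[2]-v[2]).round(1),"in box",(c*d[0]+s*d[1]).round(),(-s*d[0]+c*d[1]).round())
  for cc in o: print("   single",cc, ray(cc,np.argwhere(M[cc]>0).mean(0)[::-1],58).round())
np.save("T.npy",T)
t=T[0];delta(t[0],t[1],109,t[2])
E
```

```text
3
3
50.8 800.0 [597.6 187.9] yaw rel 3.7 in box -216.0 121.0
   single top [597. 187.  58.]
   single scene [602. 185.  58.]
73.1 715.0 [576.8  68.8] yaw rel -1.6 in box -217.0 -0.0
   single top [575.  68.  58.]
   single scene [582.  67.  58.]
66.7 682.0 [561.3 -46.5] yaw rel -6.0 in box -214.0 -116.0
   single top [560. -45.  58.]
   single scene [567. -48.  58.]
t 8.85 pos [515.1 351.4 273.6] f [-0.1 -0.1  0.2] w 87.9
first turn [-0.03 -0.02 -3.68] then shift [ 97.9 154.7 164.6]
```

```bash

python3 -m creep '[{"x":0,"y":0,"z":0,"rx":0,"ry":0,"rz":-3.7,"gripper":0.8},{"x":24,"y":38,"z":0,"rx":0,"ry":0,"rz":0,"gripper":0.8},{"x":25,"y":39,"z":0,"rx":0,"ry":0,"rz":0,"gripper":0.8},{"x":25,"y":39,"z":10,"rx":0,"ry":0,"rz":0,"gripper":0.8},{"x":24,"y":38.7,"z":20,"rx":0,"ry":0,"rz":0,"gripper":0.8},{"x":0,"y":0,"z":40,"rx":0,"ry":0,"rz":0,"gripper":0.8},{"x":0,"y":0,"z":25,"rx":0,"ry":0,"rz":0,"gripper":0.8},{"x":0,"y":0,"z":0,"rx":0,"ry":0,"rz":0,"gripper":0.8}]'| grep -E "pos|for|wid"
python3 -m creep '[{"x":0,"y":0,"z":0,"rx":0,"ry":0,"rz":0,"gripper":0.8},{"x":0,"y":0,"z":0,"rx":0,"ry":0,"rz":0,"gripper":0.8}]'| grep -E "pos|for|wid"
python3 -c "
from h import *
t=np.load('T.npy')[0];delta(t[0],t[1],109,t[2])
cv2.imwrite('pics/s2.png',cv2.resize(read_camera('scene')[100:250,200:400],(800,600)))"
```

```text
position: [596.0, 186.7, 174.5]
force: [-0.2, -0.1, 0.4]
gripper_width: 70.2
gripper_force: 0.0
position: [598.6, 189.4, 180.2]
force: [0.2, 1.0, 0.2]
gripper_width: 70.0
gripper_force: 0.0
t 9.85 pos [598.6 189.4 180.2] f [0.2 1.  0.2] w 70.0
first turn [-0.09 -0.15  0.11] then shift [-0.9  1.6 71.2]
```

View pics/s2.png

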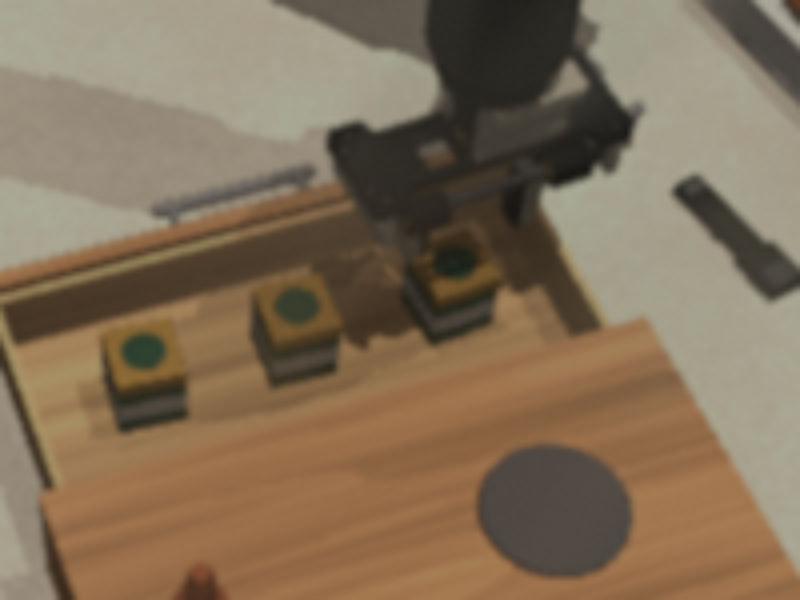

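The open fingers sit either side of the left tin, at about (455,265) of the crop. Now I go down, grip and lift.

```bash

python3 -m creep '[{"x":-0.5,"y":1.5,"z":30,"rx":0,"ry":0,"rz":0,"gripper":0.8},{"x":0,"y":0,"z":25,"rx":0,"ry":0,"rz":0,"gripper":0.8},{"x":0,"y":0,"z":10,"rx":0,"ry":0,"rz":0,"gripper":0.8},{"x":0,"y":0,"z":6,"rx":0,"ry":0,"rz":0,"gripper":0.8},{"x":0,"y":0,"z":0,"rx":0,"ry":0,"rz":0,"gripper":0.8}]'| grep -E "pos|for|wid"
python3 -m creep '[{"x":0,"y":0,"z":0,"rx":0,"ry":0,"rz":0,"gripper":0.6},{"x":0,"y":0,"z":0,"rx":0,"ry":0,"rz":0,"gripper":0.4},{"x":0,"y":0,"z":0,"rx":0,"ry":0,"rz":0,"gripper":0.4},{"x":0,"y":0,"z":0,"rx":0,"ry":0,"rz":0,"gripper":0.4}]' 25| grep -E "pos|for|wid"
python3 -m creep '[{"x":0,"y":0,"z":-5,"rx":0,"ry":0,"rz":0,"gripper":0.4},{"x":0,"y":0,"z":-10,"rx":0,"ry":0,"rz":0,"gripper":0.4},{"x":0,"y":0,"z":-10,"rx":0,"ry":0,"rz":0,"gripper":0.4},{"x":0,"y":0,"z":-5,"rx":0,"ry":0,"rz":0,"gripper":0.4},{"x":0,"y":0,"z":0,"rx":0,"ry":0,"rz":0,"gripper":0.4},{"x":0,"y":0,"z":0,"rx":0,"ry":0,"rz":0,"gripper":0.4},{"x":0,"y":0,"z":0,"rx":0,"ry":0,"rz":0,"gripper":0.4},{"x":0,"y":0,"z":0,"rx":0,"ry":0,"rz":0,"gripper":0.4}]'| grep -E "pos|for|wid"
for i in 1 2 3 4 5 6; do python3 -m creep '[{"x":0,"y":0,"z":0,"rx":0,"ry":0,"rz":0,"gripper":0.4}]'| grep -E "^for"; done; python3 -c "
from workcell import *
s=state();print(s['joint_efforts'],s['joint_positions'],s['gripper_width'])"
```

```text
position: [597.4, 187.5, 107.6]
force: [0.1, -0.7, 0.7]
gripper_width: 70.0
gripper_force: 0.0
position: [597.5, 187.4, 108.0]
force: [-0.1, 0.2, 3.5]
gripper_width: 50.2
gripper_force: 25.0
position: [596.9, 187.0, 136.7]
force: [-0.3, 0.1, -2.0]
gripper_width: 50.1
gripper_force: 25.0
force: [-0.2, 0.4, -2.6]
force: [0.0, 0.2, -1.9]
force: [-0.6, 0.9, -3.2]
force: [0.2, -0.5, -2.8]
force: [0.9, -0.2, -2.7]
force: [0.1, -0.1, -2.4]
[-4.95934728e-04 -5.82734406e+01  2.46169889e+01  5.94621733e+00
  8.18453380e-02  3.52939624e-04] [ 3.52553237e+01  2.37287904e+01 -1.65800266e+01 -6.87839280e-04
 -4.96882885e+01  4.92537769e+01] 49.798596315620394
```

```bash

python3 -m creep '[{"x":0,"y":0,"z":10,"rx":0,"ry":0,"rz":0,"gripper":0.4},{"x":0,"y":0,"z":10,"rx":0,"ry":0,"rz":0,"gripper":0.4},{"x":0,"y":0,"z":7,"rx":0,"ry":0,"rz":0,"gripper":0.4},{"x":0,"y":0,"z":3,"rx":0,"ry":0,"rz":0,"gripper":0.4},{"x":0,"y":0,"z":0,"rx":0,"ry":0,"rz":0,"gripper":0.4},{"x":0,"y":0,"z":0,"rx":0,"ry":0,"rz":0,"gripper":0.4}]'| grep -E "pos|for|wid"
python3 -m creep '[{"x":0,"y":0,"z":0,"rx":0,"ry":0,"rz":0,"gripper":0.8},{"x":0,"y":0,"z":0,"rx":0,"ry":0,"rz":0,"gripper":0.8},{"x":0,"y":0,"z":0,"rx":0,"ry":0,"rz":0,"gripper":0.8},{"x":0,"y":0,"z":-20,"rx":0,"ry":0,"rz":0,"gripper":0.8},{"x":0,"y":0,"z":-30,"rx":0,"ry":0,"rz":0,"gripper":0.8},{"x":0,"y":0,"z":-30,"rx":0,"ry":0,"rz":0,"gripper":0.8},{"x":0,"y":0,"z":0,"rx":0,"ry":0,"rz":0,"gripper":0.8},{"x":0,"y":0,"z":0,"rx":0,"ry":0,"rz":0,"gripper":0.8}]'| grep -E "pos|for|wid"
python3 -c "
from h import *
t=np.load('T.npy')[1];delta(t[0],t[1],108,t[2])"
```

```text
position: [597.8, 186.7, 107.7]
force: [-0.2, -2.2, 6.0]
gripper_width: 49.8
gripper_force: 25.0
position: [597.2, 187.5, 187.8]
force: [0.0, -0.6, 0.2]
gripper_width: 69.8
gripper_force: 0.0
t 13.6 pos [597.2 187.5 187.8] f [ 0.  -0.6  0.2] w 69.8
first turn [-0.07 -0.06  5.39] then shift [  2.3 120.3  79.8]
```

```bash

python3 -m creep '[{"x":0,"y":0,"z":0,"rx":0,"ry":0,"rz":5.4,"gripper":0.8},{"x":0.5,"y":30,"z":0,"rx":0,"ry":0,"rz":0,"gripper":0.8},{"x":0.5,"y":40,"z":0,"rx":0,"ry":0,"rz":0,"gripper":0.8},{"x":0.5,"y":30,"z":0,"rx":0,"ry":0,"rz":0,"gripper":0.8},{"x":0.5,"y":20,"z":0,"rx":0,"ry":0,"rz":0,"gripper":0.8},{"x":0,"y":0,"z":15,"rx":0,"ry":0,"rz":0,"gripper":0.8},{"x":0,"y":0,"z":0,"rx":0,"ry":0,"rz":0,"gripper":0.8},{"x":0,"y":0,"z":0,"rx":0,"ry":0,"rz":0,"gripper":0.8}]'| grep -E "pos|for|wid"
python3 -c "
from h import *
t=np.load('T.npy')[1];delta(t[0],t[1],108,t[2])"
python3 -m creep '[{"x":0,"y":0,"z":30,"rx":0,"ry":0,"rz":0,"gripper":0.8},{"x":0,"y":0,"z":20,"rx":0,"ry":0,"rz":0,"gripper":0.8},{"x":0,"y":0,"z":10,"rx":0,"ry":0,"rz":0,"gripper":0.8},{"x":0,"y":0,"z":4,"rx":0,"ry":0,"rz":0,"gripper":0.8},{"x":0,"y":0,"z":0,"rx":0,"ry":0,"rz":0,"gripper":0.8}]'| grep -E "pos|for|wid"
python3 -m creep '[{"x":0,"y":0,"z":0,"rx":0,"ry":0,"rz":0,"gripper":0.6},{"x":0,"y":0,"z":0,"rx":0,"ry":0,"rz":0,"gripper":0.4},{"x":0,"y":0,"z":0,"rx":0,"ry":0,"rz":0,"gripper":0.4},{"x":0,"y":0,"z":0,"rx":0,"ry":0,"rz":0,"gripper":0.4}]' 25| grep -E "pos|for|wid"
python3 -m creep '[{"x":0,"y":0,"z":-5,"rx":0,"ry":0,"rz":0,"gripper":0.4},{"x":0,"y":0,"z":-10,"rx":0,"ry":0,"rz":0,"gripper":0.4},{"x":0,"y":0,"z":-10,"rx":0,"ry":0,"rz":0,"gripper":0.4},{"x":0,"y":0,"z":-5,"rx":0,"ry":0,"rz":0,"gripper":0.4},{"x":0,"y":0,"z":0,"rx":0,"ry":0,"rz":0,"gripper":0.4},{"x":0,"y":0,"z":0,"rx":0,"ry":0,"rz":0,"gripper":0.4},{"x":0,"y":0,"z":0,"rx":0,"ry":0,"rz":0,"gripper":0.4},{"x":0,"y":0,"z":0,"rx":0,"ry":0,"rz":0,"gripper":0.4}]'| grep -E "pos|for|wid"
for i in 1 2 3 4 5 6; do python3 -m creep '[{"x":0,"y":0,"z":0,"rx":0,"ry":0,"rz":0,"gripper":0.4}]'| grep -E "^for"; done
```

```text
position: [576.3, 69.0, 171.6]
force: [-0.1, 0.6, 0.2]
gripper_width: 69.9
gripper_force: 0.0
t 14.4 pos [576.3  69.  171.6] f [-0.1  0.6  0.2] w 69.9
first turn [ 0.06  0.07 -0.01] then shift [ 0.5  0.1 63.6]
position: [576.6, 69.3, 108.2]
force: [-0.6, -0.5, 0.8]
gripper_width: 69.9
gripper_force: 0.0
position: [576.7, 69.0, 108.9]
force: [-0.8, 0.3, 3.5]
gripper_width: 49.8
gripper_force: 25.0
position: [576.1, 68.9, 137.7]
force: [-0.6, 0.6, -3.3]
gripper_width: 50.3
gripper_force: 25.0
force: [-0.0, -0.1, -4.2]
force: [-0.3, 1.0, -4.6]
force: [-0.3, 1.4, -5.0]
force: [-0.2, -0.6, -3.6]
force: [-0.3, 0.1, -4.7]
force: [0.1, -0.1, -3.9]
```

The middle tin weighs about 4.2 N against 2.6 N for the left one. I'll set it down and heft the third too, as asked.

```bash

python3 -m creep '[{"x":0,"y":0,"z":10,"rx":0,"ry":0,"rz":0,"gripper":0.4},{"x":0,"y":0,"z":10,"rx":0,"ry":0,"rz":0,"gripper":0.4},{"x":0,"y":0,"z":7,"rx":0,"ry":0,"rz":0,"gripper":0.4},{"x":0,"y":0,"z":3,"rx":0,"ry":0,"rz":0,"gripper":0.4},{"x":0,"y":0,"z":0,"rx":0,"ry":0,"rz":0,"gripper":0.4},{"x":0,"y":0,"z":0,"rx":0,"ry":0,"rz":0,"gripper":0.4}]'| grep -E "pos|for|wid"
python3 -m creep '[{"x":0,"y":0,"z":0,"rx":0,"ry":0,"rz":0,"gripper":0.8},{"x":0,"y":0,"z":0,"rx":0,"ry":0,"rz":0,"gripper":0.8},{"x":0,"y":0,"z":0,"rx":0,"ry":0,"rz":0,"gripper":0.8},{"x":0,"y":0,"z":-20,"rx":0,"ry":0,"rz":0,"gripper":0.8},{"x":0,"y":0,"z":-30,"rx":0,"ry":0,"rz":0,"gripper":0.8},{"x":0,"y":0,"z":-30,"rx":0,"ry":0,"rz":0,"gripper":0.8},{"x":0,"y":0,"z":0,"rx":0,"ry":0,"rz":0,"gripper":0.8},{"x":0,"y":0,"z":0,"rx":0,"ry":0,"rz":0,"gripper":0.8}]'| grep -E "pos|for|wid"
python3 -c "
from h import *
t=np.load('T.npy')[2];delta(t[0],t[1],108,t[2])"
```

```text
position: [577.2, 68.7, 108.7]
force: [1.0, -3.0, 4.9]
gripper_width: 49.9
gripper_force: 25.0
position: [576.5, 69.3, 188.7]
force: [0.1, -0.7, -0.7]
gripper_width: 69.8
gripper_force: 0.0
t 18.1 pos [576.5  69.3 188.7] f [ 0.1 -0.7 -0.7] w 69.8
first turn [-0.08 -0.07  4.31] then shift [ 15.6 115.7  80.7]
```

```bash

python3 -m creep '[{"x":0,"y":0,"z":0,"rx":0,"ry":0,"rz":4.3,"gripper":0.8},{"x":4,"y":30,"z":0,"rx":0,"ry":0,"rz":0,"gripper":0.8},{"x":5,"y":36,"z":0,"rx":0,"ry":0,"rz":0,"gripper":0.8},{"x":4,"y":30,"z":0,"rx":0,"ry":0,"rz":0,"gripper":0.8},{"x":2.5,"y":20,"z":0,"rx":0,"ry":0,"rz":0,"gripper":0.8},{"x":0,"y":0,"z":15,"rx":0,"ry":0,"rz":0,"gripper":0.8},{"x":0,"y":0,"z":0,"rx":0,"ry":0,"rz":0,"gripper":0.8},{"x":0,"y":0,"z":0,"rx":0,"ry":0,"rz":0,"gripper":0.8}]'| grep -E "pos|for|wid"
python3 -c "
from h import *
t=np.load('T.npy')[2];delta(t[0],t[1],108,t[2])"
python3 -m creep '[{"x":0,"y":0,"z":30,"rx":0,"ry":0,"rz":0,"gripper":0.8},{"x":0,"y":0,"z":20,"rx":0,"ry":0,"rz":0,"gripper":0.8},{"x":0,"y":0,"z":10,"rx":0,"ry":0,"rz":0,"gripper":0.8},{"x":0,"y":0,"z":5,"rx":0,"ry":0,"rz":0,"gripper":0.8},{"x":0,"y":0,"z":0,"rx":0,"ry":0,"rz":0,"gripper":0.8}]'| grep -E "pos|for|wid"
python3 -m creep '[{"x":0,"y":0,"z":0,"rx":0,"ry":0,"rz":0,"gripper":0.6},{"x":0,"y":0,"z":0,"rx":0,"ry":0,"rz":0,"gripper":0.4},{"x":0,"y":0,"z":0,"rx":0,"ry":0,"rz":0,"gripper":0.4},{"x":0,"y":0,"z":0,"rx":0,"ry":0,"rz":0,"gripper":0.4}]' 25| grep -E "pos|for|wid"
python3 -m creep '[{"x":0,"y":0,"z":-5,"rx":0,"ry":0,"rz":0,"gripper":0.4},{"x":0,"y":0,"z":-10,"rx":0,"ry":0,"rz":0,"gripper":0.4},{"x":0,"y":0,"z":-10,"rx":0,"ry":0,"rz":0,"gripper":0.4},{"x":0,"y":0,"z":-5,"rx":0,"ry":0,"rz":0,"gripper":0.4},{"x":0,"y":0,"z":0,"rx":0,"ry":0,"rz":0,"gripper":0.4},{"x":0,"y":0,"z":0,"rx":0,"ry":0,"rz":0,"gripper":0.4},{"x":0,"y":0,"z":0,"rx":0,"ry":0,"rz":0,"gripper":0.4},{"x":0,"y":0,"z":0,"rx":0,"ry":0,"rz":0,"gripper":0.4}]'| grep -E "pos|for|wid"
for i in 1 2 3 4 5 6; do python3 -m creep '[{"x":0,"y":0,"z":0,"rx":0,"ry":0,"rz":0,"gripper":0.4}]'| grep -E "^for"; done
```

```text
position: [560.5, -47.1, 172.3]
force: [-0.3, -0.0, -0.3]
gripper_width: 70.4
gripper_force: 0.0
t 18.9 pos [560.5 -47.1 172.3] f [-0.3 -0.  -0.3] w 70.4
first turn [0.06 0.11 0.01] then shift [ 0.6 -0.8 64.3]
position: [561.1, -46.7, 108.1]
force: [0.1, -0.6, 0.3]
gripper_width: 69.7
gripper_force: 0.0
position: [561.4, -46.9, 108.9]
force: [0.3, 1.7, 3.4]
gripper_width: 50.1
gripper_force: 25.0
position: [560.7, -47.1, 137.7]
force: [-0.3, -0.8, -0.8]
gripper_width: 50.3
gripper_force: 25.0
force: [1.1, -0.0, -1.5]
force: [-0.3, 0.7, -1.4]
force: [-1.3, -0.1, -1.6]
force: [-1.0, 0.0, -2.0]
force: [-0.7, 0.0, -1.1]
force: [0.3, -0.3, -1.6]
```

The third reads about 1.5 N, so the middle tin is the heaviest. I put this one back and fetch it.

```bash

python3 -m creep '[{"x":0,"y":0,"z":10,"rx":0,"ry":0,"rz":0,"gripper":0.4},{"x":0,"y":0,"z":10,"rx":0,"ry":0,"rz":0,"gripper":0.4},{"x":0,"y":0,"z":7,"rx":0,"ry":0,"rz":0,"gripper":0.4},{"x":0,"y":0,"z":3,"rx":0,"ry":0,"rz":0,"gripper":0.4},{"x":0,"y":0,"z":0,"rx":0,"ry":0,"rz":0,"gripper":0.4},{"x":0,"y":0,"z":0,"rx":0,"ry":0,"rz":0,"gripper":0.4}]'| grep -E "pos|for|wid"
python3 -m creep '[{"x":0,"y":0,"z":0,"rx":0,"ry":0,"rz":0,"gripper":0.8},{"x":0,"y":0,"z":0,"rx":0,"ry":0,"rz":0,"gripper":0.8},{"x":0,"y":0,"z":0,"rx":0,"ry":0,"rz":0,"gripper":0.8},{"x":0,"y":0,"z":-20,"rx":0,"ry":0,"rz":0,"gripper":0.8},{"x":0,"y":0,"z":-30,"rx":0,"ry":0,"rz":0,"gripper":0.8},{"x":0,"y":0,"z":-30,"rx":0,"ry":0,"rz":0,"gripper":0.8},{"x":0,"y":0,"z":0,"rx":0,"ry":0,"rz":0,"gripper":0.8},{"x":0,"y":0,"z":0,"rx":0,"ry":0,"rz":0,"gripper":0.8}]'| grep -E "pos|for|wid"
python3 -m creep '[{"x":-4,"y":-30,"z":0,"rx":0,"ry":0,"rz":0,"gripper":0.8},{"x":-5,"y":-36,"z":0,"rx":0,"ry":0,"rz":0,"gripper":0.8},{"x":-4,"y":-30,"z":0,"rx":0,"ry":0,"rz":0,"gripper":0.8},{"x":-2.5,"y":-20,"z":0,"rx":0,"ry":0,"rz":0,"gripper":0.8},{"x":0,"y":0,"z":0,"rx":0,"ry":0,"rz":-4.3,"gripper":0.8},{"x":0,"y":0,"z":15,"rx":0,"ry":0,"rz":0,"gripper":0.8},{"x":0,"y":0,"z":0,"rx":0,"ry":0,"rz":0,"gripper":0.8},{"x":0,"y":0,"z":0,"rx":0,"ry":0,"rz":0,"gripper":0.8}]'| grep -E "pos|for|wid"
python3 -c "
from h import *
t=np.load('T.npy')[1];delta(577,68.7,108.5,t[2])"
```

```text
position: [562.0, -47.4, 108.7]
force: [1.2, -3.5, 5.8]
gripper_width: 50.2
gripper_force: 25.0
position: [561.1, -46.9, 188.6]
force: [-0.2, 0.3, -0.9]
gripper_width: 70.4
gripper_force: 0.0
position: [575.8, 68.7, 172.1]
force: [-0.2, -0.6, 0.8]
gripper_width: 70.1
gripper_force: 0.0
t 23.4 pos [575.8  68.7 172.1] f [-0.2 -0.6  0.8] w 70.1
first turn [ 0.09  0.12 -0.03] then shift [ 1.2 -0.2 63.6]
```

```bash

python3 -m creep '[{"x":1,"y":0,"z":30,"rx":0,"ry":0,"rz":0,"gripper":0.8},{"x":0,"y":0,"z":20,"rx":0,"ry":0,"rz":0,"gripper":0.8},{"x":0,"y":0,"z":9,"rx":0,"ry":0,"rz":0,"gripper":0.8},{"x":0,"y":0,"z":4.5,"rx":0,"ry":0,"rz":0,"gripper":0.8},{"x":0,"y":0,"z":0,"rx":0,"ry":0,"rz":0,"gripper":0.8}]'| grep -E "pos|for|wid"
python3 -m creep '[{"x":0,"y":0,"z":0,"rx":0,"ry":0,"rz":0,"gripper":0.6},{"x":0,"y":0,"z":0,"rx":0,"ry":0,"rz":0,"gripper":0.4},{"x":0,"y":0,"z":0,"rx":0,"ry":0,"rz":0,"gripper":0.4},{"x":0,"y":0,"z":0,"rx":0,"ry":0,"rz":0,"gripper":0.4}]' 30| grep -E "pos|for|wid"
python3 -m creep '[{"x":0,"y":0,"z":-5,"rx":0,"ry":0,"rz":0,"gripper":0.4},{"x":0,"y":0,"z":-15,"rx":0,"ry":0,"rz":0,"gripper":0.4},{"x":0,"y":0,"z":-25,"rx":0,"ry":0,"rz":0,"gripper":0.4},{"x":0,"y":0,"z":-30,"rx":0,"ry":0,"rz":0,"gripper":0.4},{"x":0,"y":0,"z":-30,"rx":0,"ry":0,"rz":0,"gripper":0.4},{"x":0,"y":0,"z":-30,"rx":0,"ry":0,"rz":0,"gripper":0.4},{"x":0,"y":0,"z":-25,"rx":0,"ry":0,"rz":0,"gripper":0.4},{"x":0,"y":0,"z":-18,"rx":0,"ry":0,"rz":0,"gripper":0.4}]'| grep -E "pos|for|wid"
python3 -m creep '[{"x":5,"y":0,"z":0,"rx":0,"ry":0,"rz":0,"gripper":0.4},{"x":15,"y":0,"z":0,"rx":0,"ry":0,"rz":0,"gripper":0.4},{"x":25,"y":0,"z":0,"rx":0,"ry":0,"rz":0,"gripper":0.4},{"x":25,"y":0,"z":0,"rx":0,"ry":0,"rz":0,"gripper":0.4},{"x":25,"y":0,"z":0,"rx":0,"ry":0,"rz":0,"gripper":0.4},{"x":25,"y":0,"z":0,"rx":0,"ry":0,"rz":0,"gripper":0.4},{"x":15,"y":0,"z":0,"rx":0,"ry":0,"rz":0,"gripper":0.4},{"x":5,"y":0,"z":0,"rx":0,"ry":0,"rz":0,"gripper":0.4}]'| grep -E "pos|for|wid"
python3 -m creep '[{"x":0,"y":0,"z":0,"rx":0,"ry":0,"rz":0,"gripper":0.4},{"x":0,"y":0,"z":0,"rx":0,"ry":0,"rz":0,"gripper":0.4},{"x":0,"y":0,"z":0,"rx":0,"ry":0,"rz":0,"gripper":0.4},{"x":0,"y":0,"z":0,"rx":0,"ry":0,"rz":0,"gripper":0.4},{"x":0,"y":0,"z":0,"rx":0,"ry":0,"rz":0,"gripper":0.4},{"x":0,"y":0,"z":0,"rx":0,"ry":0,"rz":0,"gripper":0.4}]'
python3 -c "
from h import *
a=read_camera('scene')[70:330,150:420];b=read_camera('top')[80:280,150:350]
cv2.imwrite('pics/f.png',np.hstack([cv2.resize(a,(400,400)),cv2.resize(b,(400,400))]))"
```

```text
position: [577.5, 68.7, 109.7]
force: [-0.1, -0.6, 0.0]
gripper_width: 70.1
gripper_force: 0.0
position: [577.6, 68.8, 110.4]
force: [-1.2, -0.1, 3.8]
gripper_width: 49.5
gripper_force: 30.0
position: [577.1, 68.8, 289.3]
force: [0.7, 0.2, -5.0]
gripper_width: 49.8
gripper_force: 30.0
position: [715.6, 41.8, 284.2]
force: [-1.2, 0.3, -4.5]
gripper_width: 49.6
gripper_force: 30.0
time_s: 26.5
position: [714.6, 42.5, 288.1]
tcp_rot: [[0.982, -0.189, 0.0], [-0.189, -0.982, 0.0], [0.0, -0.0, -1.0]]
force: [-0.2, 0.0, -4.9]
gripper_width: 50.1
gripper_force: 30.0
```

View pics/f.png

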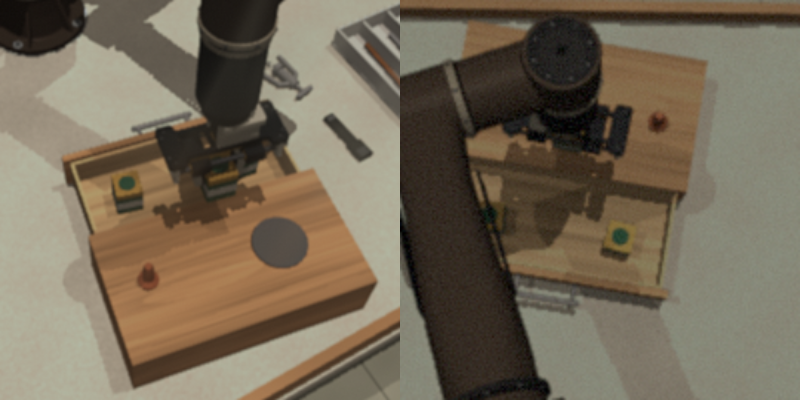

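The final picture shows the tin held upright over the front of the box, its base at about 200 mm by calculation. One of the other tins stands at (127,190) on the left and the left-hand tin is partly hidden at (490,215) on the right; the stopper and disc have not moved.

```bash
python3 -c "
from workcell import *
print(close_job())"
```

```text
the job is handed in; nothing more can be done
None
```

The job is handed in: the drawer is open, I hefted all three tins, and the arm is holding the heaviest one (the middle, about 0.43 kg) upright with its base about 10 cm above the box top, while the other two (about 0.27 and 0.15 kg) are back in the drawer.

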